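# Find and mark the high spot of a belt pulley

## Robot

A 6-joint arm with a two-finger parallel gripper is mounted at the origin on the work surface; the furniture and walls round the work are solid. World frame = base frame: x ahead of the robot, y to its left, z up, the work surface at z = 0. Lengths are in m, angles in rad, forces in N, time in s.
With the tool pointing down it reaches from about 0.2 to 0.875 m from the base axis. Payload 3.4 kg.
Tool frame: the origin (TCP) lies between the finger pads; the fingertips stand 25 mm ahead of it and the grasp point (between the pads) lies 6 mm ahead of it (r.nose_length is the z of the fingertips in the tool frame, in m); z points along the fingers, y is the line along which they close (so a half turn about z gives the same grasp; the last joint's range is limited). The gripper opens to 94 mm and grips with 3 to 60 N. Pads are 16 mm wide; open, the fingers measure 119 mm over their backs; the gripper's body (75 mm by 177 mm) begins 78 mm behind the grasp point.
Start: joints at [1.073, 0.276, 1.505, -0, 1.361, -0.121], TCP at [0.212, 0.535, 0.23] pointing down, gripper open.
Joint ranges: [-2.89, 2.89], [-0.75, 2.08], [0.22, 2.7], [-1.18, 4.32], [0.11, 2.71], [-2.7, 2.7]. Speed limits (rad/s): [2.57, 2.57, 3.14, 3.14, 3.14, 3.14].

## Interface

Orientations are given as a unit quaternion [w, x, y, z].
In Python, from plant import r, gripper_to, inverse_kinematics, vision, models, telemetry gives the robot as it stands. Calls block until the motion is done:
- r.move_to(position, orientation): joint-space move of the TCP to a pose.
- r.move_l(position, rot=None, vel=0.15, guard=None): straight line of the TCP; rot=None keeps the orientation; vel is the mean speed in m/s. With guard (N) it stops when the force on the tool has changed by that much, and returns True; else False.
- r.movej(angles): joint-space move.
- gripper_to(opening, f_grip=None): finger opening in m; f_grip is the grip in N (None keeps the last); returns when the fingers have stopped.
- r.hold(seconds).
- inverse_kinematics(position, orientation): joint angles nearest the present ones, or None.
- vision.snapshot(name): name is "scene" or "top"; returns the picture (420x560x3 uint8, red, green, blue); there is no depth.
- vision.get_calibration(name): a dict with "fx", "fy", "cx", "cy" (pixels), "D" ([k1, k2, p1, p2, k3] as OpenCV has them; the pictures are not rectified), "position" and "orientation" of the camera in the world. Camera axes: x right, y down, z forward; pixel columns grow to the right and rows downward; lengths in m; the calibration is good to about 2 mm. A picture is of the moment at which its call begins. get_calibration takes no time and is no camera call.
A pose or a line that the arm cannot do raises r.PlanningError and nothing moves.
- r.sign_off(): hands the job in; it is judged then, once.
Trained networks look in the newest picture that a camera, given by its name, has taken for a name from the list of things; names that differ only in an ending like _2 or _b are one class to them, and where a whole thing is asked for, a point or a joint stands for the part that bears it (a point fixed in the world has none). Each returns a list of dicts, best first, with "score" (0 to 1); they miss things now and then, are a little off and sometimes report something else, mostly with a low value. They report only what shows in the picture. A call takes as long as a camera call.
- models.boxes_of(thing, camera): "at" ([x, y, z] in m, in world coordinates, good to about 4 mm: the middle of the surface that is visible of it).
- models.regions_of(thing, camera): "pixels" (420x560 bool, what is visible of it).
- models.mark_of(thing, camera): "at" ([x, y, z] in m, in world coordinates, good to about 4 mm: a listed point, or the origin of a listed thing).
Readings, each from a call of its own:
- telemetry.current_t(): time.
- telemetry.current_joints(): joint angles.
- telemetry.current_dq(): joint speeds.
- telemetry.current_joint_efforts(): joint torques, N m.
- telemetry.current_ee_pos(): TCP position.
- telemetry.current_tool_rot(): TCP orientation.
- telemetry.current_wrist_force(): force on the tool from outside, world axes, zero at the start.
- telemetry.current_torque(): the same for the moment, N m.
- telemetry.current_opening(): finger opening in m.
- telemetry.current_finger_force(): force on a finger pad.
Only numpy, scipy, OpenCV 4.12 (cv2) and the standard library are available. Lean on these libraries where they do the work, as an engineer would, in place of code of your own. Each camera call takes 0.05 s, during which the arm holds its last target. There are 200 camera calls.

## Task

The belt pulley on the run-out stand is out of round: turn it slowly by its crank peg past the spring feeler, feel for its one highest spot (there is a second, lesser rise), and stop it with the crest of that high spot at the feeler. Then press the marking button on top of the feeler head fully down and let it up again, leaving the pulley standing there. Press the button nowhere else, and do not knock the jar or the red dosing bottle about.

Things in the scene. Friction and masses are not known exactly. Their poses are not given: they have to be found in the camera images.
- stand: Run-out stand, fixed to the bench: grey base plate 178 x 84 mm, 12 mm thick, with a steel belt pulley on a vertical axis (turns without end, either way) and an aluminium feeler head, a block 50 mm long (x from 67 to 117 mm), 44 mm wide, top at z = 62 mm. Origin on the pulley's axis at bench level, z up, x from the axis towards the head.
- pulley_face (a point): Centre of the pulley's top face, 57 mm above the bench; the pulley is 116 mm across and a nut here stands 8 mm higher. Its bearing drags with about 0.16 N m, so that it stays wherever it is left. Where its rises lie relative to the crank peg differs every time.
- nose (a point): Where the sprung feeler's steel ball touches the even groove floor between the flanges, 50 mm from the axis. The floor has two smooth rises: the high spot, 5 mm, within 16 degrees either side of its crest, and a lesser one, 2.5 mm, within 12 degrees; crests 126 degrees apart. Spring: 2 N on the even floor, 5 N at the lesser crest, 8 N at the high one. Nothing shows this; it is felt on the peg.
- peg_top (a point): Centre of the top of the crank peg: an upright black round peg, 14 mm in diameter, that spins freely on its pin, 36 mm from the pulley's axis, standing on the pulley's face from z = 60 mm to this point at z = 106 mm. It goes round with the pulley.
- mark_top (a point): Centre of the top of the marking button: a black round button 22 mm in diameter on top of the feeler head, 92 mm from the pulley's axis along the stand's x, 80 mm above the bench. It is pressed straight down.
- mark (a joint): How far the marking button is pressed, in m: 0 up, 0.006 fully down; it takes 5 N and springs back.
- hub: Face plate of the pulley with the crank peg, fixed to the pulley. Origin on the pulley's axis at bench level, z up, x from the axis towards the peg. Turning it, the climb onto the high spot adds up to about 0.13 N m of resistance, onto the lesser rise half as much; there is no such push at a crest, and it helps on the way down.
- jar: Glass jar with a lid, 62 mm in diameter, 78 mm high, standing loose; origin under its centre. To be left alone.
- bottle_red: Dosing bottle with a push knob, 73 mm in diameter, 118 mm high, standing loose; origin under its centre. To be left alone.

How it is judged:
On the way, in this order (a step that is already met when the one before it is completed fails the run):
1. the high spot rests at the feeler (within about 1.5 mm of its crest, spring force on it over 6.3 N) (contact force between feeler_c0 and rim_c1 above 6.3 N), for 0.5 s.
2. the marking button is pressed fully down with the high spot at the feeler (value of joint mark above 0.0045 m and contact force between feeler_c0 and rim_c1 above 6.3 N), for 0.05 s.
At the end, for the whole second after the job is handed in: The pulley stands still with its high spot at the feeler (within about 1.5 mm of its crest, 10 degrees either side: spring force on it over 6 N, 8 N at the crest), and the marking button, having been pressed there, is up again (contact force between feeler_c0 and rim_c1 above 6 N and value of joint mark below 0.001 m and angular speed of hub below 0.1 rad/s); the robot touches nothing.
It fails at once if the marking button is pressed while the high spot is not at the feeler (value of joint mark above 0.002 m and contact force between feeler_c0 and rim_c1 below 6 N).
It fails at once if the pulley is spun faster than about one turn a second (angular speed of hub above 6.3 rad/s).
It fails at once if the jar or the red dosing bottle is shifted by more than 40 mm (distance of any of jar, bottle_red from where it was at the start of the episode above 0.04 m).
It also fails if it takes over 72 s, if anything falls off the work surface, if the arm or the gripper's body presses on something with over 40 N, if the wrist force passes 120 N, or if a joint passes its speed limit or range.

## Working session

There is one attempt and no reset: what is moved stays moved. The work goes in short steps, each a Python script; the robot and the scene stay as the last script left them, time stands still between calls to the robot, and variables do not carry over. Pictures are saved under pics/ and viewed, at most 10 in all, crops included, and the job is handed in when it is done.

```bash
ls; mkdir -p pics
python3 - <<'E'
from plant import r, gripper_to, inverse_kinematics, vision, models, telemetry
import cv2,numpy as np
ims=[]
for c in("scene","top"):
    im=vision.snapshot(c); ims.append(im)
    k=vision.get_calibration(c);print(c,np.round(k["position"],3),np.round(k["orientation"],3),k["fx"])
    for n in("stand","pulley_face","peg_top","mark_top","nose","hub","jar","bottle_red"):
        print(n,[(np.round(d["at"],4).tolist(),round(d["score"],2)) for d in models.mark_of(n,c)[:2]])
cv2.imwrite("pics/a.png",cv2.resize(np.hstack(ims),(800,300))[:,:,::-1])
print(telemetry.current_t(),telemetry.current_tool_rot())
E
```

```text
pics
scene [-0.158  0.081  0.608] [-0.32   0.675 -0.595  0.297] 402.5385839280296
stand [([0.4383, 0.2926, 0.0019], 0.9)]
pulley_face [([0.4335, 0.2903, 0.061], 0.68)]
peg_top [([0.4028, 0.2769, 0.1059], 0.96)]
mark_top [([0.5067, 0.2428, 0.079], 0.46)]
nose [([0.4728, 0.2619, 0.0394], 0.57)]
hub [([0.4352, 0.2936, -0.0006], 0.92)]
jar [([0.5368, 0.0481, -0.0019], 0.94)]
bottle_red [([0.632, 0.1637, 0.0017], 0.91)]
top [0.362 0.15  0.925] [ 0.075 -0.699  0.709 -0.062] 411.3723590256965
stand [([0.4359, 0.2943, 0.0013], 0.74)]
pulley_face []
peg_top [([0.4037, 0.273, 0.1076], 0.88)]
mark_top [([0.5098, 0.2435, 0.0824], 0.61)]
nose [([0.4778, 0.2566, 0.0421], 0.69)]
hub [([0.4335, 0.2924, 0.0011], 0.69)]
jar [([0.5356, 0.0434, -0.0008], 0.93)]
bottle_red [([0.637, 0.1602, 0.0039], 0.88), ([0.5102, 0.2429, 0.0842], 0.65)]
0.9 [2.25031755e-05 1.87282016e-01 9.82306184e-01 8.36953185e-05]
```

View pics/a.png

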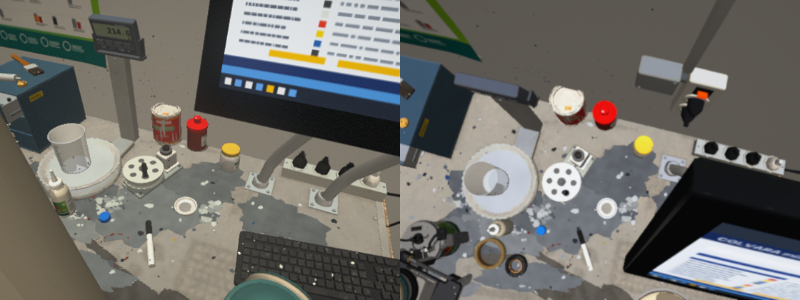

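The views agree: the axis is at about (0.435, 0.293) and the peg is on the side away from the head, near (0.403, 0.275). In the picture, the pulley is at about (562,182), the scale with its glass is to its left at (490,178), and the bottle is at (603,115). I'll keep the hand's long side along the head direction, clear of the glass, and grip the peg.

```bash
cat > h.py <<'E'
from plant import r, gripper_to, inverse_kinematics, vision, models, telemetry as T
import numpy as np
AX=np.array([.4353,.2926]); PSI=np.radians(-36)   # axis, head direction
def quat(a):  # tool down, tool y at world angle a (mod pi)
    n=(a+np.pi/2)/2
    return np.array([0,np.cos(n),np.sin(n),0])
E
python3 - <<'E'
from h import *
best=None
for a in (PSI,PSI+np.pi):
    q=quat(a); j=inverse_kinematics([.4033,.275,.2],q); print(a,None if j is None else np.round(j,2))
    if j is not None and (best is None or abs(j[5])<abs(best[1][5])): best=(q,j)
q=best[0]
gripper_to(.05)
r.move_to([.4033,.275,.2],q)
hit=r.move_l([.4033,.275,.099],vel=.08,guard=8)
print(hit,T.current_ee_pos(),T.current_t(),T.current_wrist_force())
gripper_to(.0,15)
print(T.current_opening(),T.current_finger_force(),T.current_wrist_force(),T.current_ee_pos(),T.current_t())
np.save("q.npy",q)
E
```

```text
-0.6283185307179586 [ 0.46  0.17  1.73 -0.    1.24  1.08]
2.5132741228718345 [ 0.46  0.17  1.73 -0.    1.24 -2.06]
False [0.40372551 0.27520096 0.09948381] 4.3667 [-0.31845345  0.71405826 -0.34562397]
0.0136914661452796 15.0000002922377 [-4.7273696   2.97176878  3.36701629] [0.40175918 0.27549054 0.09901125] 5.025
```

```bash
cat >> h.py <<'E'
import json,os
def turn(deg_end, step=4., vel=.03, stop=None):
    """turn commanded angle (relative, deg) adaptively; state in s.json"""
    s=json.load(open("s.json")) if os.path.exists("s.json") else None
    if s is None:
        p=np.array(T.current_ee_pos())[:2]-AX
        s=dict(th=float(np.degrees(np.arctan2(p[1],p[0]))),c=[0.,0.],log=[])
    end=s["th"]+deg_end; n=max(1,round(abs(deg_end)/step)); d=deg_end/n
    c=np.array(s["c"])
    for i in range(n):
        s["th"]+=d; a=np.radians(s["th"]); u=np.array([np.cos(a),np.sin(a)]); t=np.array([-u[1],u[0]])
        x=AX+c+.036*u
        r.move_l([x[0],x[1],.099],vel=vel)
        f=np.array(T.current_wrist_force()); p=np.array(T.current_ee_pos())[:2]-AX-c
        fr,ft=f[:2]@u,f[:2]@t
        c=c+1e-4*fr*u
        act=np.degrees(np.arctan2(p[1],p[0])); act+=360*round((s["th"]-act)/360)
        row=[round(float(v),2) for v in (s["th"],act,fr,ft,f[2],c[0]*1e3,c[1]*1e3,1e3*np.hypot(*p))]
        s["log"].append(row); print(*row)
        s["c"]=c.tolist()
        if stop and stop(s["log"]): break
    json.dump(s,open("s.json","w")); print("t",T.current_t())
E
python3 - <<'E'
from h import *
turn(48)
E
```

```text
-148.97 -150.84 3.64 -5.17 4.67 -0.31 -0.19 37.61
-144.97 -146.28 2.96 -4.44 5.86 -0.55 -0.36 37.31
-140.97 -141.93 3.36 -4.01 4.16 -0.82 -0.57 37.02
-136.97 -137.56 2.77 -4.11 4.59 -1.02 -0.76 36.7
-132.97 -133.16 2.12 -3.87 5.13 -1.16 -0.91 36.43
-128.97 -128.94 1.75 -3.82 5.33 -1.27 -1.05 36.25
-124.97 -124.8 2.01 -3.25 3.87 -1.39 -1.21 36.09
-120.97 -120.72 0.82 -4.37 4.17 -1.43 -1.28 35.93
-116.97 -116.65 0.32 -4.39 3.63 -1.44 -1.31 35.88
-112.97 -112.65 0.48 -3.8 3.96 -1.46 -1.36 35.87
-108.97 -108.64 -0.32 -4.69 3.91 -1.45 -1.33 35.84
-104.97 -104.76 -0.38 -3.9 2.78 -1.44 -1.29 35.89
t 8.025
```

Run:
```python
from h import *
def stop(l):
    f=[x[3] for x in l[-8:]]
    return len(l)>20 and np.mean(sorted(f)[:2])<-6.6 and f[-1]>-2.5
turn(200,stop=stop)
```

```text
-100.97 -100.77 -0.36 -3.47 3.4 -1.44 -1.25 35.94
-96.97 -96.92 -1.36 -4.41 4.18 -1.42 -1.12 35.99
-92.97 -93.0 -1.08 -4.65 4.01 -1.41 -1.01 36.11
-88.97 -89.04 -1.09 -5.29 3.89 -1.42 -0.9 36.19
-84.97 -85.05 -0.22 -3.42 5.19 -1.42 -0.88 36.26
-80.97 -81.01 -0.67 -4.67 5.08 -1.43 -0.81 36.28
-76.97 -77.03 0.35 -4.92 5.46 -1.42 -0.85 36.35
-72.97 -73.09 -0.57 -4.15 4.24 -1.44 -0.79 36.33
-68.97 -69.2 -0.73 -2.79 4.12 -1.46 -0.73 36.39
-64.97 -65.26 -1.26 -4.85 5.24 -1.52 -0.61 36.44
-60.97 -61.36 -0.44 -4.18 5.8 -1.54 -0.57 36.56
-56.97 -57.42 -1.4 -4.25 5.31 -1.61 -0.46 36.59
-52.97 -53.52 -0.84 -3.01 5.13 -1.66 -0.39 36.68
-48.97 -49.61 -1.77 -4.42 5.8 -1.78 -0.26 36.76
-44.97 -45.67 -1.76 -3.6 4.46 -1.91 -0.13 36.88
-40.97 -41.61 0.29 -4.58 4.35 -1.88 -0.15 37.0
-36.97 -37.24 0.25 -4.73 4.28 -1.86 -0.16 36.9
-32.97 -32.85 2.0 -4.91 3.36 -1.7 -0.27 36.81
-28.97 -28.73 2.5 -4.77 3.47 -1.48 -0.39 36.56
-24.97 -24.66 1.28 -5.14 3.53 -1.36 -0.45 36.3
-20.97 -20.66 0.67 -4.5 4.35 -1.3 -0.47 36.15
-16.97 -16.64 -0.0 -3.75 3.83 -1.3 -0.47 36.06
-12.97 -12.66 -0.31 -4.2 4.98 -1.33 -0.47 36.
[... 556 characters left out ...]
 39.39 -0.93 -2.98 2.66 -2.33 -0.76 36.42
43.03 43.15 -1.29 -3.41 2.51 -2.43 -0.85 36.43
47.03 46.98 -1.14 -4.25 1.67 -2.51 -0.93 36.46
51.03 50.96 -0.41 -4.45 1.77 -2.53 -0.97 36.5
55.03 54.98 0.95 -4.4 0.65 -2.48 -0.89 36.47
59.03 59.03 0.54 -4.65 1.45 -2.45 -0.84 36.3
63.03 63.08 -0.86 -3.59 0.77 -2.49 -0.92 36.19
67.03 67.07 -0.08 -3.96 -0.24 -2.49 -0.93 36.21
71.03 71.1 -0.26 -3.7 0.36 -2.5 -0.95 36.14
75.03 75.06 -0.82 -4.37 1.28 -2.52 -1.03 36.11
79.03 79.04 -1.19 -4.02 1.34 -2.54 -1.15 36.13
83.03 82.99 -1.34 -4.29 0.3 -2.56 -1.28 36.17
87.03 86.94 -1.42 -4.56 -0.53 -2.57 -1.42 36.2
91.03 90.95 -0.42 -4.63 -0.16 -2.57 -1.46 36.28
95.03 94.94 -0.41 -3.78 0.77 -2.56 -1.5 36.23
t 20.525
```

A lesser rise has its crest at a peg angle of about 31°, and −95° was flat, so the high spot should be near 157°. I'll sweep over it with finer steps.

Run:
```python
from h import *
turn(40,step=5)
turn(44,step=2,vel=.02)
```

```text
100.03 100.18 -0.91 -3.78 1.31 -2.55 -1.59 36.18
105.03 105.11 -0.81 -4.04 1.17 -2.53 -1.67 36.15
110.03 110.05 -1.81 -3.8 -0.62 -2.46 -1.84 36.15
115.03 115.01 -1.18 -4.09 0.1 -2.41 -1.95 36.23
120.03 120.04 -1.13 -3.54 0.6 -2.36 -2.05 36.19
125.03 125.04 -1.73 -4.52 1.1 -2.26 -2.19 36.22
130.03 130.07 -1.44 -4.1 1.12 -2.17 -2.3 36.24
135.03 135.17 -1.06 -4.7 1.24 -2.09 -2.37 36.31
t 22.5917
137.03 136.47 0.32 -5.61 0.78 -2.11 -2.35 36.33
139.03 138.43 0.35 -6.77 1.07 -2.14 -2.33 36.26
141.03 139.59 -0.92 -6.37 -0.33 -2.07 -2.39 36.21
143.03 140.17 -0.08 -7.55 -1.34 -2.06 -2.39 36.22
145.03 141.01 0.1 -8.64 -2.97 -2.07 -2.39 36.22
147.03 142.18 -0.02 -10.43 -3.8 -2.07 -2.39 36.16
149.03 143.42 -0.24 -10.78 -4.49 -2.05 -2.4 36.14
151.03 144.83 0.28 -11.81 -4.71 -2.07 -2.39 36.12
153.03 146.32 -0.79 -13.17 -5.15 -2.0 -2.42 36.06
155.03 148.1 -0.82 -13.07 -5.23 -1.93 -2.46 36.11
157.03 150.18 -0.07 -13.22 -6.0 -1.92 -2.46 36.12
159.03 152.89 -0.3 -11.88 -4.15 -1.89 -2.47 36.11
161.03 155.7 -0.92 -10.91 -3.41 -1.81 -2.5 36.13
163.03 159.15 -1.3 -9.57 -1.39 -1.68 -2.54 36.18
165.03 162.73 -1.64 -7.32 -0.47 -1.52 -2.58 36.27
167.03 165.93 -2.22 -5.56 0.13 -1.31 -2.63 36.36
169.03 168.85 -1.65 -3.84 1.9 -1.15 -2.66 36.46
171.03 171.42 -1.54 -3.76 3.6 -0.99 -2.69 36.54
173.03 172.87 1.0 -4.3 3.65 -1.09 -2.67 36.59
175.03 174.81 0.43 -4.82 4.22 -1.14 -2.67 36.44
177.03 176.93 0.84 -4.91 4.03 -1.22 -2.67 36.36
179.03 178.99 0.26 -5.33 3.95 -1.25 -2.66 36.22
t 28.0917
```

Run:
```python
from h import *
turn(-44,step=2.2,vel=.03)
```

```text
176.83 178.64 0.22 -0.78 5.22 -1.27 -2.66 36.21
174.63 178.23 0.83 1.61 6.16 -1.35 -2.66 36.21
172.43 177.46 -0.83 3.73 7.43 -1.27 -2.67 36.16
170.23 175.8 -0.5 4.29 7.79 -1.22 -2.68 36.27
168.03 173.82 -0.2 4.35 8.96 -1.2 -2.68 36.38
165.83 171.79 -0.11 4.3 8.83 -1.19 -2.68 36.45
163.63 170.38 0.21 6.08 9.87 -1.21 -2.68 36.45
161.43 169.67 -0.79 7.33 10.83 -1.13 -2.7 36.45
159.23 168.57 -2.1 8.85 12.45 -0.94 -2.78 36.55
157.03 167.39 -0.23 10.99 13.18 -0.92 -2.78 36.75
154.83 166.01 -1.63 10.84 13.62 -0.77 -2.85 36.73
152.63 164.71 -1.68 11.95 14.03 -0.62 -2.93 36.88
150.43 163.29 -1.78 13.32 15.78 -0.47 -3.02 37.01
148.23 161.66 -0.53 12.06 15.77 -0.42 -3.05 37.12
146.03 159.96 -1.42 13.38 15.3 -0.3 -3.13 37.15
143.83 158.12 0.03 12.8 15.93 -0.31 -3.12 37.31
141.63 156.09 0.05 14.06 15.48 -0.31 -3.12 37.32
139.43 153.21 1.28 11.46 15.57 -0.41 -3.04 37.41
137.23 149.92 2.15 10.42 14.0 -0.56 -2.89 37.42
135.03 145.73 2.38 8.87 12.66 -0.73 -2.72 37.36
t 33.0917
```

Comparing both directions, the crest lies at a peg angle of about 154°. I'll drive forward to it, unload, and let go.

Run:
```python
from h import *
turn(45,step=2,vel=.03,stop=lambda l:l[-1][1]>154.3 and l[-1][3]<-3)
turn(-20,step=1,vel=.02,stop=lambda l:l[-1][3]>-1.)
```

```text
137.07 145.92 4.06 5.54 10.04 -1.03 -2.45 37.18
139.12 146.21 2.34 4.93 8.87 -1.21 -2.29 36.82
141.16 146.49 2.7 1.54 6.86 -1.42 -2.12 36.61
143.21 146.61 2.53 2.75 5.4 -1.62 -1.97 36.37
145.25 146.8 2.0 0.86 2.22 -1.79 -1.86 36.15
147.3 147.15 1.37 -2.13 -1.59 -1.9 -1.78 35.93
149.34 147.63 1.83 -5.12 -4.45 -2.06 -1.69 35.79
151.39 148.12 0.71 -7.41 -6.36 -2.12 -1.66 35.61
153.44 148.52 1.32 -7.95 -8.29 -2.24 -1.6 35.45
155.48 148.99 0.58 -11.56 -8.89 -2.29 -1.57 35.32
157.53 149.7 1.87 -13.3 -9.35 -2.46 -1.5 35.22
159.57 151.8 0.06 -12.46 -9.22 -2.47 -1.5 35.0
161.62 154.68 -0.19 -11.4 -9.26 -2.45 -1.51 34.99
t 36.3417
160.62 154.68 0.16 -9.1 -8.35 -2.47 -1.5 35.05
159.62 154.54 -0.62 -9.04 -8.17 -2.41 -1.52 35.03
158.62 154.41 -0.24 -8.49 -6.39 -2.39 -1.53 35.11
157.62 154.27 0.02 -5.71 -5.89 -2.39 -1.53 35.17
156.62 154.17 -1.36 -6.54 -5.31 -2.26 -1.58 35.18
155.62 154.12 -1.3 -4.45 -6.09 -2.14 -1.64 35.36
154.62 154.01 -1.5 -5.61 -6.35 -2.01 -1.7 35.53
153.62 153.91 -2.19 -2.78 -6.94 -1.81 -1.8 35.69
152.62 153.69 -2.49 -0.93 -6.34 -1.59 -1.91 35.91
t 38.5917
```

Run:
```python
from h import *
import cv2
p=np.array(T.current_ee_pos())
r.move_l(p,vel=.02)
gripper_to(.04)
p[2]=.19
r.move_l(p,vel=.1)
gripper_to(0.)
f0=np.array(T.current_wrist_force())
ims=[]
for c in("scene","top"):
    ims.append(vision.snapshot(c))
    for n in("stand","peg_top","mark_top"):
        print(c,n,[(np.round(d["at"],4).tolist(),round(d["score"],2)) for d in models.mark_of(n,c)[:2]])
cv2.imwrite("pics/b.png",cv2.resize(np.hstack([i[130:330,120:320] for i in ims]),(800,400))[:,:,::-1])
print(T.current_t(),f0,p,T.current_opening())
```

```text
scene stand []
scene peg_top [([0.3998, 0.3054, 0.1066], 0.95), ([0.6328, 0.1632, -0.0016], 0.35)]
scene mark_top [([0.5057, 0.2409, 0.0832], 0.41)]
top stand [([0.4356, 0.2899, -0.0024], 0.91)]
top peg_top [([0.4011, 0.3044, 0.107], 0.97)]
top mark_top [([0.5097, 0.2416, 0.0832], 0.52)]
41.65 [-0.26969118 -1.46895859  0.62787719] [0.40129677 0.30671411 0.19      ] 0.0009347861074503025
```

View pics/b.png

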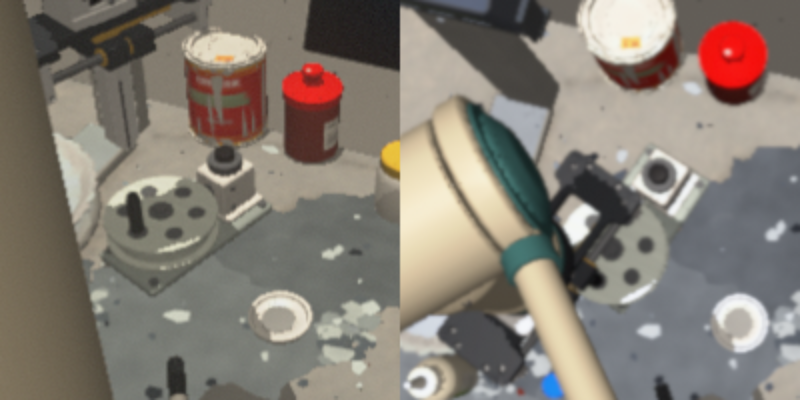

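The left view shows the peg at (135,215), far side from the head, and the right view shows the button at (658,178); nothing has been disturbed. Now I'll press the button.

Run:
```python
from h import *
r.move_l([.5083,.241,.19],vel=.12)
r.move_l([.5083,.241,.112],vel=.1)
f0=np.array(T.current_wrist_force())
for z in (.107,.104,.102,.100,.098,.097,.096,.095):
    h=r.move_l([.5083,.241,z],vel=.02,guard=15)
    f=np.array(T.current_wrist_force())-f0
    print(z,h,np.round(f,1),np.round(T.current_ee_pos(),4))
    if f[2]>14: break
r.hold(.3)
print(np.array(T.current_wrist_force())-f0)
r.move_l([.5083,.241,.19],vel=.1)
print(T.current_t(),T.current_wrist_force())
print([(np.round(d["at"],4).tolist(),round(d["score"],2)) for d in (vision.snapshot("scene"),models.mark_of("peg_top","scene"))[1][:1]])
```

```text
0.107 False [ 0.2 -0.   2.8] [0.5092 0.2413 0.1076]
0.104 False [1.  0.5 4.8] [0.5091 0.2413 0.1044]
0.102 False [-0.1  0.1  9.2] [0.5092 0.2413 0.1032]
0.1 False [-2.8 -0.8 19. ] [0.5092 0.2413 0.1029]
[-3.01856749 -0.22348568 19.05330099]
46.3333 [ 0.31326864  0.55979537 -0.13253818]
[([0.402, 0.3039, 0.1063], 0.8)]
```

The force rose along a spring ramp and then hit a hard stop at 19 N after roughly 6 mm of travel, so the button was pressed fully. The peg hasn't moved and the hand is clear.

```bash
python3 -c "
from h import *
print(r.sign_off())"
```

```text
the job is handed in; nothing more can be done
None
```

I handed the job in at about 46 s with the pulley stopped at what I judged to be the high spot's crest (peg at about 154°) and the marking button pressed to its hard stop once and let up; the hand-in returned no verdict, and the crest was felt only through the peg.

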